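# Cover the coffee canister and take off its outer lid

## Robot

A 6-joint arm with a two-finger parallel gripper is mounted at the origin on the work surface. World frame = base frame: x ahead of the robot, y to its left, z up, the work surface at z = 0. Lengths are in m, angles in rad, forces in N, time in s.
With the tool pointing down it reaches from about 0.35 to 0.925 m from the base axis. Payload 6.4 kg.
Tool frame: the origin (TCP) lies midway between the tips of the shut fingers; the grasp point (between the pads) lies 19 mm behind it; z points along the fingers, y is the line along which they close (so a half turn about z gives the same grasp; the last joint's range is limited). The gripper opens to 94 mm and grips with 3 to 60 N. Pads are 16 mm wide; open, the fingers measure 119 mm over their backs; the gripper's body (75 mm by 177 mm) begins 78 mm behind the grasp point.
Start: joints at [-1.36, 0.245, 1.558, -0, 1.339, -0.174], TCP at [0.244, -0.602, 0.205] pointing down, gripper open.
Joint ranges: [-3.13, 3.13], [-1.02, 2.26], [0.13, 2.54], [-0.95, 4.09], [0.21, 2.88], [-2.74, 2.74]. Speed limits (rad/s): [2.57, 2.57, 3.14, 3.14, 3.14, 3.14].

## Interface

Orientations are given as a rotation vector (axis times angle).
In Python, from cell import env gives the robot as it stands.
- The arm moves only by the shell command python3 -m pendant 'ROWS' [FORCE]. ROWS is JSON, a list of rows, each an object of numbers: "wx", "wy", "wz": the turn, a rotation vector about the world's x, y, z in degrees; "x", "y", "z": the shift along the world's x, y, z in mm; "claw": the finger opening in mm, from 0 to 94. A call has 1 to 10 rows; each row is the pose to reach, as a shift and turn from the pose commanded when the call began; what a row does not reach only later rows make up. A row lasts 1/12 s, in which the tool goes at most 41.7 mm and 7.16 degrees, less where a joint would pass 70% of its speed; a pose out of reach is approached as far as the arm can. A call with a gripper value outside its range is refused whole. The fingers move at their own pace and stop on an object; FORCE is the grip in N (left out, the last holds). Time passes only in rows, so rows that repeat a pose let the fingers close. It gives the time, the measured TCP pose, the force, the opening and the grip force at its end, in the units of the state.
- env.get_state(): the state, without advancing time (a new reading comes with each control period).
- env.snapshot(name): name is "side" or "top" or "wrist"; returns a dict with "img" (400x640x3 uint8, red, green, blue), "range_z" (400x640 float32, m along the optical axis (not along the pixel's ray), 0 where there is no reading), "fx", "fy", "cx", "cy" (pixels), "extrinsics" (4x4, takes a point from world to camera coordinates). Camera axes: x right, y down, z forward; pixel columns grow to the right and rows downward; lengths in m; the calibration is good to about 2 mm. A picture is of the moment at which its call begins.
- env.sign_off(): hands the job in; it is judged then, once.
The state is a dict: "clock": time; "qpos": joint angles; "qd": joint speeds; "tau": joint torques, N m; "position": TCP position; "tool_rot": TCP orientation; "contact_force": force on the tool from outside, world axes, zero at the start; "torque": the same for the moment, N m; "grip_width": opening from 0.0 (shut) to 1.0 (fully open); "grasp_force": force on a finger pad.
Only numpy, scipy, OpenCV 4.12 (cv2) and the standard library are available. Lean on these libraries where they do the work, as an engineer would, in place of code of your own. Each camera call takes 0.05 s, during which the arm holds its last target. There are 200 camera calls.

## Task

The freshly washed double lid of the blue coffee canister waits on the white plate: the red outer lid lies nested over the steel inner lid, whose black knob sticks up through the yellow collar. Carry the nested pair together by the black knob and lower it gently onto the canister so that both lids sit fully home, let go of the knob, then take the red outer lid by its yellow collar and lift it straight off alone, leaving the inner lid untouched and seated in the canister's mouth. Finish while still holding the red lid roughly level in the gripper, all of it higher than the top of the black knob and touching nothing else; do not disturb the plate, the canister or the other kitchen things.

Things in the scene. Friction and masses are not known exactly. Their poses are not given: they have to be found in the camera images.
- canister: Open-topped round blue ceramic coffee canister, empty, loose, about 0.8 kg: outer diameter 94 mm, height 85 mm, mouth (bore) 86 mm wide, wall 4 mm. Origin at the centre of its underside, z up.
- canister_rim (a point): Centre of the canister's mouth at the height of its rim, 85 mm above the canister's origin.
- inner_lid: Steel inner lid, 0.14 kg, origin at the centre of its underside, z up. Plug 81 mm across (72 at the foot) from z = 0 to 14 mm; flange 99 mm across, z = 14 to 18 mm, that rests on the canister's rim; upright round black knob 22 mm in diameter, z = 18 to 74 mm. Fully home, its origin is 14 mm below the rim. Starts standing on the plate.
- knob_top (a point): Centre of the top of the inner lid's black knob, 74 mm above the inner lid's origin. The knob passes up through the collar with 11 mm to spare all round and stands 28 mm above the collar's top. Lifting the knob carries both lids.
- outer_lid: Red outer lid, 0.18 kg, origin at the centre of its skirt's lower edge, z up. Skirt 112 mm across (104 inside), z = 0 to 12 mm; top plate z = 12 to 16 mm; upright yellow round collar z = 16 to 40 mm, 54 mm outside, 44 mm inside, open right through. Lies loose on the inner lid's flange, origin 6 mm above the inner lid's (8 mm below the rim when both are home).
- collar_top (a point): Centre of the collar's upper edge, 40 mm above the outer lid's origin. Lifting the collar carries the outer lid alone.
- plate: White ceramic plate, loose, 210 mm across, 20 mm high, carries the nested lids; leave it where it is. Origin at the centre of its underside.
- budare: Bystander: heavy black round griddle, 250 mm across, 12 mm thick with two low loop handles reaching 155 mm from its centre. Origin at the centre of its underside.
- carousel: Bystander: fixed base of the spice carousel. Its turntable, 200 mm across, carries six glass jars with red caps (to 120 mm high) and a central wooden ball knob (top 171 mm high). Origin at the centre of its underside.
- carousel_top (a joint): Turning angle of the carousel's turntable (rad), 0 at the start, positive counter-clockwise seen from above; leave it alone.
- trivet: Bystander: hard orange mitt-shaped trivet, about 180 by 160 mm, 12 mm thick. Origin at its underside, mid-palm.
- spatula: Bystander: steel spatula with a wooden handle, 280 mm long, lying flat on the tiles. x points from handle to blade.
- mug: Bystander: white mug, 80 mm across, 90 mm high, handle at +y. Origin at the centre of its underside.
- jar: Bystander: single empty glass jar with a red cap, 47 mm across, 90 mm high. Origin at the centre of its underside.
Not all that is in view belongs to the job. Of the things like the outer_lid, leave any that is purple; of the rest the larger one is meant.

How it is judged:
By the outcome, as a careful person would: the job done as asked, in the order asked, and still so for the second after the job is handed in, while the arm keeps its last pose, push and grip.
It also fails if it takes over 45 s, if anything falls off the work surface, if the arm or the gripper's body presses on something with over 40 N, if the wrist force passes 120 N, or if a joint passes its speed limit or range.

## Working session

There is one attempt and no reset: what is moved stays moved. The work goes in short steps, Python scripts to look and compute and a shell command to move; the robot and the scene stay as the last step left them, time stands still between calls to the robot, and variables do not carry over. Pictures are saved under pics/ and viewed, at most 10 in all, crops included, and the job is handed in when it is done.

```bash
mkdir -p pics; cat > h.py <<'E'
import numpy as np, cv2
from cell import env
def snap(n,f=None):
    s=env.snapshot(n)
    if f: cv2.imwrite('pics/'+f,cv2.cvtColor(s['img'],cv2.COLOR_RGB2BGR))
    return s
def world(s):
    z=s['range_z']; v,u=np.mgrid[:400,:640]
    P=np.stack([(u-s['cx'])/s['fx']*z,(v-s['cy'])/s['fy']*z,z,np.ones_like(z)],-1)
    W=P@np.linalg.inv(s['extrinsics']).T
    return W[...,:3]
E
python3 - <<'E'
from h import *
st=env.get_state(); print({k:np.round(v,3) for k,v in st.items()})
for n in('top','side'):
    s=snap(n,n+'0.png'); W=world(s); np.savez(n+'0.npz',W=W,img=s['img'],z=s['range_z']); print(n,s['fx'],np.round(np.linalg.inv(s['extrinsics']),3))
E
```

```text
{'clock': np.float64(0.0), 'qpos': array([-1.36 ,  0.246,  1.559, -0.   ,  1.339, -0.174]), 'qd': array([-0.   ,  0.001,  0.001,  0.001, -0.001,  0.001]), 'tau': array([ 0.0000e+00, -4.1583e+01, -3.1461e+01,  6.9000e-02,  3.3000e-02,
       -0.0000e+00]), 'position': array([ 0.244, -0.602,  0.204]), 'tool_rot': array([-3.082, -0.6  ,  0.   ]), 'contact_force': array([-0.546, -1.516,  0.074]), 'torque': array([-0.005,  0.   , -0.003]), 'grasp_force': np.float64(0.0), 'grip_width': np.float64(1.0)}
top 494.2658882717883 [[ 0.01  -0.988  0.153  0.235]
 [-1.    -0.01   0.002 -0.018]
 [-0.    -0.153 -0.988  1.653]
 [ 0.     0.     0.     1.   ]]
side 481.8078808320782 [[-0.851 -0.411  0.326 -0.129]
 [-0.525  0.669 -0.527  1.033]
 [-0.002 -0.62  -0.785  1.601]
 [ 0.     0.     0.     1.   ]]
```

View pics/top0.png

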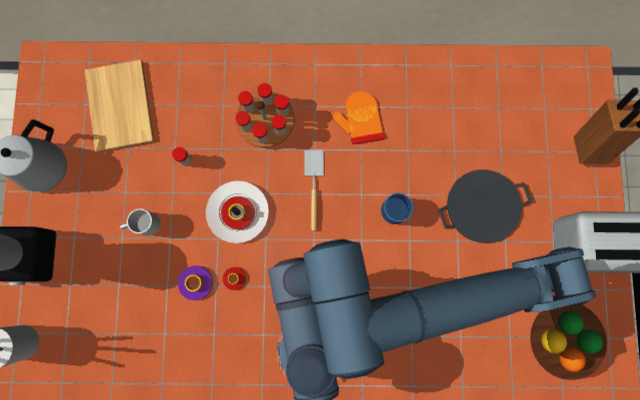

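View pics/side0.png

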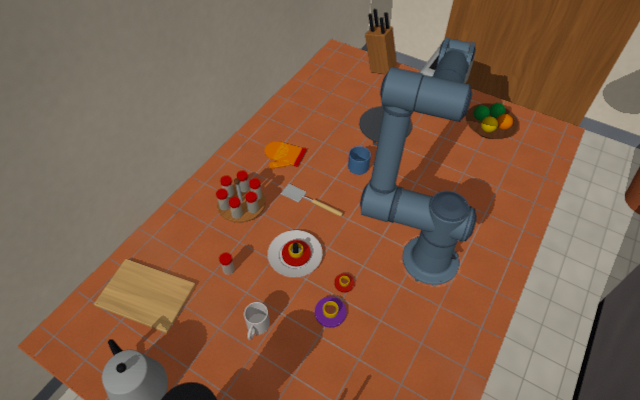

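The top view shows the nested lids on the plate at (237,211), with the knob at about (236,211). The canister is at (396,208), and the small red and purple decoys are at (234,279) and (195,283). The side view shows the same layout, with the lids at (295,252) and the canister at (359,160).

```bash
cat > m.py <<'E'
from h import *
def circ(P):
    x,y=P[:,0],P[:,1]; A=np.c_[x,y,np.ones(len(x))]
    c,*_=np.linalg.lstsq(A,x*x+y*y,rcond=None); cx,cy=c[0]/2,c[1]/2
    return np.round([cx,cy,np.sqrt(c[2]+cx*cx+cy*cy)],4)
def rep(name,W,M):
    P=W[M]
    if len(P)<5: print(name,len(P)); return
    (c,r)=cv2.minEnclosingCircle(P[:,:2].astype(np.float32).reshape(-1,1,2))
    print(name,len(P),'mec',np.round(c,4),round(r,4),'mean',P.mean(0).round(4),'med',np.median(P,0).round(4),'z',np.percentile(P[:,2],[2,50,98]).round(4))
E
python3 - <<'E'
from m import *
for n in('top','side'):
    d=np.load(n+'0.npz'); W=d['W']; hsv=cv2.cvtColor(d['img'],cv2.COLOR_RGB2HSV).astype(int); h,s,v=hsv[...,0],hsv[...,1],hsv[...,2]
    print(n,'table z',np.median(W[180:260,100:450,2]))
    u,vv={'top':(237,211),'side':(295,252)}[n]; w=W[vv,u]; near=np.hypot(W[...,0]-w[0],W[...,1]-w[1])<.12
    z=W[...,2]
    rep('red',W,near&((h<6)|(h>174))&(s>150)&(z>.028)&(z<.055))
    rep('yel',W,near&(h>18)&(h<35)&(s>120)&(z>.05))
    rep('yeltop',W,near&(h>18)&(h<35)&(s>120)&(z>.06)&(z<.075))
    rep('blk',W,near&(v<80)&(z>.085)&(z<.12))
    rep('white',W,near&(s<60)&(v>130)&(z>.008)&(z<.03))
    u,vv={'top':(396,208),'side':(359,160)}[n]; w=W[vv,u]; near=np.hypot(W[...,0]-w[0],W[...,1]-w[1])<.09
    bl=near&(h>95)&(h<125)&(s>80)
    rep('can',W,bl&(z>.01)); rep('rim',W,bl&(z>.078)&(z<.095)); 
    if (bl&(z>.078)).sum()>8: print('rimfit',circ(W[bl&(z>.078)]))
    # heights of things along
E
```

```text
top table z 0.0018998154858871352
red 348 mec [0.4443 0.2525] 0.0544 mean [0.443  0.2499 0.0313] med [0.4388 0.2453 0.0309] z [0.0281 0.0309 0.0372]
yel 38 mec [0.444  0.2522] 0.0251 mean [0.4387 0.2504 0.0533] med [0.4326 0.2492 0.0528] z [0.0501 0.0528 0.0583]
yeltop 0
blk 2
white 1861 mec [0.4501 0.2553] 0.1044 mean [0.4507 0.257  0.0163] med [0.4515 0.2585 0.0162] z [0.0088 0.0162 0.0258]
can 382 mec [ 0.4605 -0.2714] 0.0468 mean [ 0.4597 -0.2742  0.0493] med [ 0.4594 -0.2767  0.051 ] z [0.0102 0.051  0.0891]
rim 91 mec [ 0.4601 -0.2714] 0.0465 mean [ 0.4528 -0.2677  0.0839] med [ 0.4479 -0.2626  0.084 ] z [0.0783 0.084  0.0899]
rimfit [ 0.4605 -0.2717  0.0441]
side table z 0.001447952274722275
red 146 mec [0.443  0.2572] 0.0543 mean [0.4407 0.2628 0.031 ] med [0.4382 0.2686 0.0305] z [0.0282 0.0305 0.0366]
yel 37 mec [0.4431 0.2566] 0.0265 mean [0.4403 0.261  0.0554] med [0.438  0.2653 0.0532] z [0.0509 0.0532 0.0745]
yeltop 3
blk 0
white 1146 mec [0.4511 0.2562] 0.1066 mean [0.4524 0.2582 0.0156] med [0.4572 0.2619 0.0154] z [0.0086 0.0154 0.025 ]
can 451 mec [ 0.4585 -0.271 ] 0.0566 mean [ 0.4585 -0.2672  0.0499] med [ 0.4594 -0.2576  0.0513] z [0.0111 0.0513 0.0868]
rim 54 mec [ 0.4526 -0.2679] 0.0511 mean [ 0.4566 -0.2543  0.0832] med [ 0.4592 -0.2445  0.0825] z [0.0783 0.0825 0.091 ]
rimfit [ 0.4573 -0.2684  0.0436]
```

Measured positions: lids at about (0.444, 0.254) with the knob top near z=0.083, and the canister at about (0.459, -0.270). I'm moving above the lids now.

```bash
R='x'; python3 -m pendant '[{"x":60,"y":150,"z":45,"wz":10},{"x":60,"y":150,"z":45,"wz":10},{"x":60,"y":150,"z":45,"wz":10},{"x":60,"y":150,"z":45,"wz":10},{"x":140,"y":380,"z":45,"wz":35},{"x":140,"y":380,"z":45,"wz":35},{"x":140,"y":380,"z":45,"wz":35},{"x":140,"y":380,"z":45,"wz":35},{"x":140,"y":380,"z":45,"wz":35},{"x":140,"y":380,"z":45,"wz":35}]'
python3 -m pendant '[{"x":60,"y":476,"z":-20,"wz":30},{"x":60,"y":476,"z":-20,"wz":30},{"x":60,"y":476,"z":-20,"wz":30},{"x":60,"y":476,"z":-20,"wz":30},{"x":60,"y":476,"z":-20,"wz":30},{"x":60,"y":476,"z":-20,"wz":30},{"x":60,"y":476,"z":-20,"wz":30},{"x":60,"y":476,"z":-20,"wz":30},{"x":60,"y":476,"z":-20,"wz":30},{"x":60,"y":476,"z":-20,"wz":30}]'
python3 -m pendant '[{"x":0,"claw":45},{"x":0,"claw":45},{"x":0,"claw":45},{"x":0,"claw":45},{"x":0,"claw":45}]'
python3 - <<'E'
from h import *
st=env.get_state(); print({k:np.round(v,3) for k,v in st.items() if k in('clock','qpos','position','tool_rot','grip_width')})
s=snap('wrist','w1.png'); np.savez('w1.npz',W=world(s),img=s['img'])
print(np.round(np.linalg.inv(s['extrinsics']),3),s['fx'])
E
```

```text
{'clock': np.float64(0.1), 'qpos': array([-1.36 ,  0.246,  1.559, -0.   ,  1.339, -0.174]), 'position': array([ 0.244, -0.602,  0.204]), 'tool_rot': array([-3.082, -0.601,  0.   ]), 'grip_width': np.float64(1.001)}
[[ 0.375 -0.902 -0.215  0.307]
 [-0.927 -0.365 -0.084 -0.577]
 [-0.003  0.23  -0.973  0.384]
 [ 0.     0.     0.     1.   ]] 281.0296063198614invalid input
invalid input
invalid input
```

View pics/w1.png

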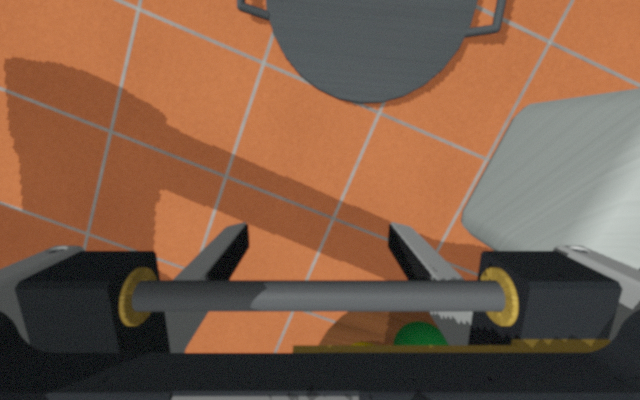

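The picture only shows the griddle at (370,40), so the moves were refused. The rows probably need all seven keys.

```bash
python3 -m pendant '[{"wx":0,"wy":0,"wz":10,"x":60,"y":150,"z":45,"claw":94},{"wx":0,"wy":0,"wz":10,"x":60,"y":150,"z":45,"claw":94},{"wx":0,"wy":0,"wz":10,"x":60,"y":150,"z":45,"claw":94},{"wx":0,"wy":0,"wz":10,"x":60,"y":150,"z":45,"claw":94},{"wx":0,"wy":0,"wz":35,"x":140,"y":380,"z":45,"claw":94},{"wx":0,"wy":0,"wz":35,"x":140,"y":380,"z":45,"claw":94},{"wx":0,"wy":0,"wz":35,"x":140,"y":380,"z":45,"claw":94},{"wx":0,"wy":0,"wz":35,"x":140,"y":380,"z":45,"claw":94},{"wx":0,"wy":0,"wz":35,"x":140,"y":380,"z":45,"claw":94},{"wx":0,"wy":0,"wz":35,"x":140,"y":380,"z":45,"claw":94}]'
```

```text
clock: 0.98
position: [0.3841, -0.22, 0.2503]
tool_rot: [-2.76, -1.501, -0.0]
contact_force: [0.1, -0.4, 0.8]
grip_width: 0.999
grasp_force: 0.0
```

```bash
python3 -m pendant '[{"wx":0,"wy":0,"wz":30,"x":60,"y":474,"z":-30,"claw":45},{"wx":0,"wy":0,"wz":30,"x":60,"y":474,"z":-30,"claw":45},{"wx":0,"wy":0,"wz":30,"x":60,"y":474,"z":-30,"claw":45},{"wx":0,"wy":0,"wz":30,"x":60,"y":474,"z":-30,"claw":45},{"wx":0,"wy":0,"wz":30,"x":60,"y":474,"z":-30,"claw":45},{"wx":0,"wy":0,"wz":30,"x":60,"y":474,"z":-30,"claw":45},{"wx":0,"wy":0,"wz":30,"x":60,"y":474,"z":-30,"claw":45},{"wx":0,"wy":0,"wz":30,"x":60,"y":474,"z":-30,"claw":45},{"wx":0,"wy":0,"wz":30,"x":60,"y":474,"z":-30,"claw":45},{"wx":0,"wy":0,"wz":30,"x":60,"y":474,"z":-30,"claw":45}]' >/dev/null
python3 -m pendant '[{"wx":0,"wy":0,"wz":0,"x":0,"y":60,"z":0,"claw":45},{"wx":0,"wy":0,"wz":0,"x":0,"y":60,"z":0,"claw":45},{"wx":0,"wy":0,"wz":0,"x":0,"y":60,"z":0,"claw":45},{"wx":0,"wy":0,"wz":0,"x":0,"y":60,"z":0,"claw":45},{"wx":0,"wy":0,"wz":0,"x":0,"y":60,"z":0,"claw":45}]'
python3 - <<'E'
from h import *
st=env.get_state(); print({k:np.round(v,4) for k,v in st.items() if k in('clock','qpos','position','tool_rot','grip_width')})
s=snap('wrist','w2.png'); np.savez('w2.npz',W=world(s),img=s['img'])
E
```

```text
clock: 2.23
position: [0.4361, 0.2493, 0.2241]
tool_rot: [2.278, 2.163, -0.001]
contact_force: [0.3, -0.0, -0.4]
grip_width: 0.481
grasp_force: 0.0
{'clock': np.float64(2.2333), 'qpos': array([ 2.9340e-01, -1.2390e-01,  1.9096e+00, -4.0000e-04,  1.3565e+00,
        3.4560e-01]), 'position': array([0.4361, 0.2493, 0.2241]), 'tool_rot': array([ 2.2785e+00,  2.1628e+00, -1.2000e-03]), 'grip_width': np.float64(0.4813)}
```

View pics/w2.png

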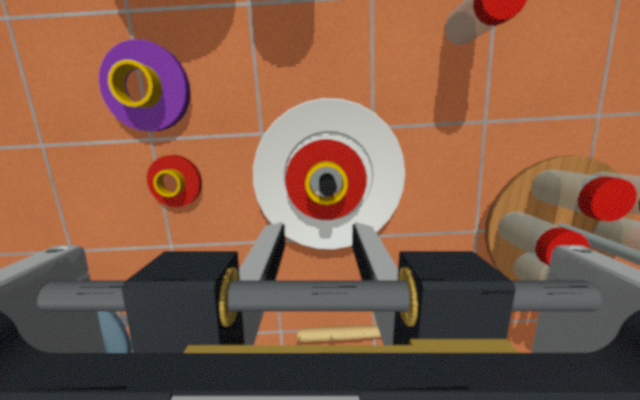

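The wrist view shows the nested lids at (327,180) with the knob at (326,184), and the decoys to the left.

```bash
cat > lid.py <<'E'
from m import *
def lid(W,img,u,v0,zlo,r=.12):
    hsv=cv2.cvtColor(img,cv2.COLOR_RGB2HSV).astype(int); h,s,v=hsv[...,0],hsv[...,1],hsv[...,2]
    w=W[v0,u]; print('seed',w.round(4)); z=W[...,2]
    near=(np.hypot(W[...,0]-w[0],W[...,1]-w[1])<r)&(z<zlo+.1)
    near[235:]=False
    red=near&((h<6)|(h>174))&(s>150)&(z>zlo+.018)
    rep('red',W,red)
    y=near&(h>18)&(h<35)&(s>120)&(z>zlo); rep('yel',W,y)
    yt=y&(z>np.percentile(z[y],97)-.006); rep('yeltop',W,yt); print(circ(W[yt]))
    b=near&(v<70)&(z>zlo+.055); rep('blk',W,b)
    if b.sum()>10:
        zt=np.percentile(z[b],80); bt=b&(abs(z-zt)<.003); rep('blktop',W,bt)
    return near,h,s,v
E
python3 - <<'E'
from lid import *
d=np.load('w2.npz'); W=d['W']
n,h,s,v=lid(W,d['img'],326,184,.009)
rep('white',W,n&(s<60)&(v>130)&(W[...,2]>.005)&(W[...,2]<.03))
E
```

```text
seed [0.4473 0.2585 0.0807]
red 3110 mec [0.4481 0.2535] 0.0544 mean [0.448  0.2571 0.0283] med [0.4482 0.2612 0.0283] z [0.0271 0.0283 0.0298]
yel 656 mec [0.4472 0.2509] 0.0297 mean [0.4482 0.2519 0.0475] med [0.4488 0.2488 0.0514] z [0.0279 0.0514 0.0535]
yeltop 467 mec [0.4483 0.2534] 0.0269 mean [0.4487 0.2534 0.0519] med [0.4491 0.2532 0.0519] z [0.0485 0.0519 0.0536]
[0.4483 0.2539 0.0242]
blk 257 mec [0.4496 0.2539] 0.011 mean [0.4489 0.2555 0.079 ] med [0.4488 0.2557 0.0799] z [0.0655 0.0799 0.0814]
blktop 231 mec [0.4495 0.2538] 0.0109 mean [0.449  0.2547 0.08  ] med [0.449  0.2548 0.08  ] z [0.0782 0.08   0.0814]
white 11511 mec [0.4527 0.2556] 0.1046 mean [0.4551 0.2722 0.0148] med [0.4585 0.28   0.0146] z [0.0061 0.0146 0.0218]
```

```bash
python3 -m pendant '[{"wx":0,"wy":0,"wz":0,"x":13,"y":5,"z":-30,"claw":45},{"wx":0,"wy":0,"wz":0,"x":13,"y":5,"z":-70,"claw":45},{"wx":0,"wy":0,"wz":0,"x":13,"y":5,"z":-110,"claw":45},{"wx":0,"wy":0,"wz":0,"x":13,"y":5,"z":-135,"claw":45},{"wx":0,"wy":0,"wz":0,"x":13,"y":5,"z":-150,"claw":45},{"wx":0,"wy":0,"wz":0,"x":13,"y":5,"z":-158,"claw":45},{"wx":0,"wy":0,"wz":0,"x":13,"y":5,"z":-164,"claw":45},{"wx":0,"wy":0,"wz":0,"x":13,"y":5,"z":-164,"claw":45},{"wx":0,"wy":0,"wz":0,"x":13,"y":5,"z":-164,"claw":45}]'
python3 -m pendant '[{"wx":0,"wy":0,"wz":0,"x":0,"y":0,"z":0,"claw":10},{"wx":0,"wy":0,"wz":0,"x":0,"y":0,"z":0,"claw":10},{"wx":0,"wy":0,"wz":0,"x":0,"y":0,"z":0,"claw":10},{"wx":0,"wy":0,"wz":0,"x":0,"y":0,"z":0,"claw":10},{"wx":0,"wy":0,"wz":0,"x":0,"y":0,"z":0,"claw":10},{"wx":0,"wy":0,"wz":0,"x":0,"y":0,"z":0,"claw":10},{"wx":0,"wy":0,"wz":0,"x":0,"y":0,"z":0,"claw":10},{"wx":0,"wy":0,"wz":0,"x":0,"y":0,"z":0,"claw":10}]' 25
```

```text
clock: 3.03
position: [0.4502, 0.2549, 0.0614]
tool_rot: [2.278, 2.162, 0.003]
contact_force: [0.4, 0.6, -0.1]
grip_width: 0.479
grasp_force: 0.0
clock: 3.7
position: [0.4491, 0.2553, 0.0609]
tool_rot: [-2.277, -2.163, 0.0]
contact_force: [-3.2, -0.6, 5.6]
grip_width: 0.229
grasp_force: 25.0
```

```bash
python3 -m pendant '[{"wx":0,"wy":0,"wz":0,"x":0,"y":0,"z":5,"claw":10},{"wx":0,"wy":0,"wz":0,"x":0,"y":0,"z":12,"claw":10},{"wx":0,"wy":0,"wz":0,"x":0,"y":0,"z":25,"claw":10},{"wx":0,"wy":0,"wz":0,"x":0,"y":0,"z":45,"claw":10},{"wx":0,"wy":0,"wz":0,"x":0,"y":0,"z":75,"claw":10},{"wx":0,"wy":0,"wz":0,"x":0,"y":0,"z":105,"claw":10},{"wx":0,"wy":0,"wz":0,"x":0,"y":0,"z":130,"claw":10},{"wx":0,"wy":0,"wz":0,"x":0,"y":0,"z":145,"claw":10},{"wx":0,"wy":0,"wz":0,"x":0,"y":0,"z":150,"claw":10},{"wx":0,"wy":0,"wz":0,"x":0,"y":0,"z":150,"claw":10}]' 30
python3 - <<'E'
from lid import *
s=snap('wrist','w3.png'); np.savez('w3.npz',W=world(s),img=s['img'])
E
```

```text
clock: 4.53
position: [0.4499, 0.2552, 0.2116]
tool_rot: [2.277, 2.163, 0.004]
contact_force: [-0.2, 0.8, -4.2]
grip_width: 0.229
grasp_force: 30.0
```

View pics/w3.png

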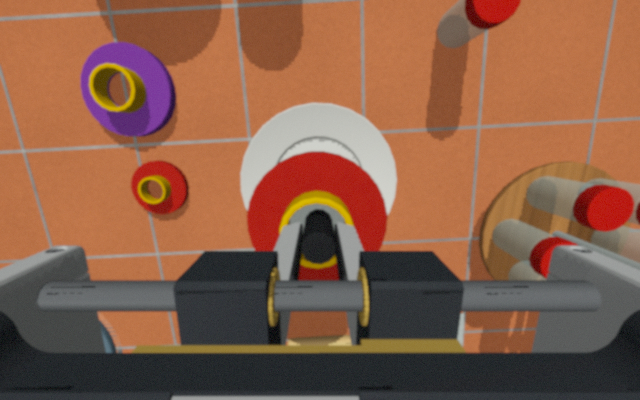

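The pair is held and hanging level: red lid at (317,215), knob between the fingers at (320,235). I'll carry it past the canister so the wrist camera, which sits on the +y side, can measure it.

```bash
python3 -m pendant '[{"wx":0,"wy":0,"wz":0,"x":0,"y":-10,"z":5,"claw":10},{"wx":0,"wy":0,"wz":0,"x":0,"y":-30,"z":10,"claw":10},{"wx":0,"wy":0,"wz":0,"x":0,"y":-60,"z":15,"claw":10},{"wx":0,"wy":0,"wz":0,"x":1,"y":-90,"z":20,"claw":10},{"wx":0,"wy":0,"wz":0,"x":2,"y":-120,"z":20,"claw":10},{"wx":0,"wy":0,"wz":0,"x":3,"y":-150,"z":20,"claw":10},{"wx":0,"wy":0,"wz":0,"x":4,"y":-180,"z":20,"claw":10},{"wx":0,"wy":0,"wz":0,"x":5,"y":-210,"z":20,"claw":10},{"wx":0,"wy":0,"wz":0,"x":6,"y":-240,"z":20,"claw":10},{"wx":0,"wy":0,"wz":0,"x":7,"y":-270,"z":20,"claw":10}]' >/dev/null
python3 -m pendant '[{"wx":0,"wy":0,"wz":0,"x":1,"y":-30,"z":0,"claw":10},{"wx":0,"wy":0,"wz":0,"x":2,"y":-60,"z":0,"claw":10},{"wx":0,"wy":0,"wz":0,"x":3,"y":-90,"z":0,"claw":10},{"wx":0,"wy":0,"wz":0,"x":4,"y":-120,"z":0,"claw":10},{"wx":0,"wy":0,"wz":0,"x":5,"y":-150,"z":0,"claw":10},{"wx":0,"wy":0,"wz":0,"x":6,"y":-180,"z":0,"claw":10},{"wx":0,"wy":0,"wz":0,"x":7,"y":-210,"z":0,"claw":10},{"wx":0,"wy":0,"wz":0,"x":8,"y":-240,"z":0,"claw":10},{"wx":0,"wy":0,"wz":0,"x":8,"y":-270,"z":0,"claw":10},{"wx":0,"wy":0,"wz":0,"x":8,"y":-300,"z":0,"claw":10}]'
python3 -m pendant '[{"wx":0,"wy":0,"wz":0,"x":0,"y":-30,"z":0,"claw":10},{"wx":0,"wy":0,"wz":0,"x":0,"y":-60,"z":0,"claw":10},{"wx":0,"wy":0,"wz":0,"x":0,"y":-80,"z":0,"claw":10},{"wx":0,"wy":0,"wz":0,"x":0,"y":-90,"z":0,"claw":10},{"wx":0,"wy":0,"wz":0,"x":0,"y":-95,"z":0,"claw":10},{"wx":0,"wy":0,"wz":0,"x":0,"y":-95,"z":0,"claw":10},{"wx":0,"wy":0,"wz":0,"x":0,"y":-95,"z":0,"claw":10}]'
python3 - <<'E'
from lid import *
s=snap('wrist','w4.png'); np.savez('w4.npz',W=world(s),img=s['img'])
E
```

```text
clock: 6.25
position: [0.4627, -0.3162, 0.2284]
tool_rot: [-2.276, -2.161, 0.0]
contact_force: [0.8, 0.0, -2.9]
grip_width: 0.227
grasp_force: 30.0
clock: 6.83
position: [0.464, -0.4088, 0.2297]
tool_rot: [-2.276, -2.163, -0.001]
contact_force: [0.4, 0.6, -2.7]
grip_width: 0.227
grasp_force: 30.0
```

View pics/w4.png

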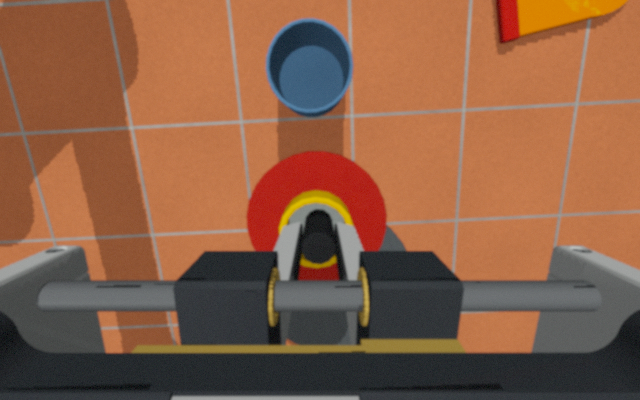

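The canister shows at (310,67), clear of the held lid at (317,215).

```bash
python3 - <<'E'
from lid import *
d=np.load('w4.npz'); W=d['W']; hsv=cv2.cvtColor(d['img'],cv2.COLOR_RGB2HSV).astype(int); h,s,v=hsv[...,0],hsv[...,1],hsv[...,2]; z=W[...,2]
m=np.zeros(z.shape,bool); m[5:130,250:370]=1
b=m&(h>95)&(h<125)&(s>70)
rep('can',W,b&(z>.01)); r=b&(z>.078)&(z<.095); rep('rim',W,r); print(circ(W[r]))
rr=b&(z>np.percentile(z[b],97)-.004); rep('rim4',W,rr); print(circ(W[rr]))
m[:]=0; m[150:260,240:390]=1
red=m&((h<6)|(h>174))&(s>150)&(z>.1); rep('red',W,red)
A=np.c_[W[red][:,:2],np.ones(red.sum())]; print('tilt',np.linalg.lstsq(A,z[red],rcond=None)[0].round(4))
y=m&(h>18)&(h<35)&(s>120)&(z>.1); rep('yel',W,y)
hull=cv2.convexHull(np.argwhere(red)[:,::-1].astype(np.int32)).reshape(-1,2); hp=np.array([W[q[1],q[0]] for q in hull]); hp=hp[hp[:,1]>-.42]; print('skirt fit',circ(hp))
E
```

```text
can 3087 mec [ 0.4654 -0.2844] 0.0582 mean [ 0.4613 -0.255   0.0633] med [ 0.4608 -0.2437  0.0668] z [0.0131 0.0668 0.0864]
rim 1089 mec [ 0.4634 -0.2726] 0.0467 mean [ 0.4612 -0.2668  0.0842] med [ 0.4601 -0.2584  0.0848] z [0.0785 0.0848 0.0866]
[ 0.4632 -0.2728  0.0441]
rim4 952 mec [ 0.4654 -0.2844] 0.0582 mean [ 0.4615 -0.2714  0.0924] med [ 0.4623 -0.2663  0.085 ] z [0.0824 0.085  0.4092]
[ 0.4634 -0.2748  0.0451]
red 7388 mec [ 0.4645 -0.4014] 0.0593 mean [ 0.4648 -0.389   0.1981] med [ 0.4658 -0.3854  0.197 ] z [0.1955 0.197  0.1985]
tilt [0.0037 0.0967 0.234 ]
yel 1043 mec [ 0.4669 -0.3875] 0.0452 mean [ 0.4641 -0.3932  0.2186] med [ 0.4645 -0.3898  0.2202] z [0.1982 0.2202 0.2502]
skirt fit [ 0.4638 -0.4075  0.053 ]
```

```bash
python3 -m pendant '[{"wx":0,"wy":0,"wz":0,"x":0,"y":12,"z":0,"claw":10},{"wx":0,"wy":0,"wz":0,"x":0,"y":36,"z":0,"claw":10},{"wx":0,"wy":0,"wz":0,"x":-1,"y":66,"z":0,"claw":10},{"wx":0,"wy":0,"wz":0,"x":-1,"y":96,"z":0,"claw":10},{"wx":0,"wy":0,"wz":0,"x":-1,"y":120,"z":-15,"claw":10},{"wx":0,"wy":0,"wz":0,"x":-1,"y":132,"z":-35,"claw":10},{"wx":0,"wy":0,"wz":0,"x":-1,"y":136,"z":-55,"claw":10},{"wx":0,"wy":0,"wz":0,"x":-1,"y":136,"z":-70,"claw":10},{"wx":0,"wy":0,"wz":0,"x":-1,"y":136,"z":-80,"claw":10},{"wx":0,"wy":0,"wz":0,"x":-1,"y":136,"z":-80,"claw":10}]'
python3 - <<'E'
from lid import *
for n in('top','side'):
    s=snap(n,n+'5.png'); 
    c=cv2.imread('pics/'+n+'5.png'); u,v={'top':(396,205),'side':(359,155)}[n]
    cv2.imwrite('pics/c_'+n+'.png',cv2.resize(c[v-50:v+50,u-60:u+60],None,fx=5,fy=5,interpolation=cv2.INTER_CUBIC))
a=cv2.imread('pics/c_top.png');b=cv2.imread('pics/c_side.png'); cv2.imwrite('pics/c5.png',cv2.resize(np.hstack([a,b]),(800,333)))
E
```

```text
clock: 7.72
position: [0.462, -0.2716, 0.1481]
tool_rot: [-2.273, -2.162, 0.0]
contact_force: [-0.0, 0.9, -3.3]
grip_width: 0.226
grasp_force: 30.0
```

View pics/c5.png

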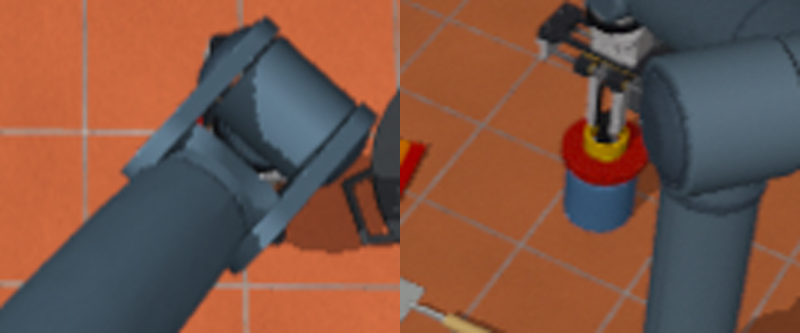

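The side view (right half) shows the red lid, about (603,150), centred over the canister at (600,200). The arm hides the top view. I'm lowering slowly.

```bash
python3 -m pendant '[{"wx":0,"wy":0,"wz":0,"x":1,"y":0,"z":-3,"claw":10},{"wx":0,"wy":0,"wz":0,"x":1,"y":0,"z":-6,"claw":10},{"wx":0,"wy":0,"wz":0,"x":1,"y":0,"z":-9,"claw":10},{"wx":0,"wy":0,"wz":0,"x":1,"y":0,"z":-12,"claw":10},{"wx":0,"wy":0,"wz":0,"x":1,"y":0,"z":-14,"claw":10},{"wx":0,"wy":0,"wz":0,"x":1,"y":0,"z":-14,"claw":10}]'
python3 -m pendant '[{"wx":0,"wy":0,"wz":0,"x":0,"y":0,"z":-1,"claw":10},{"wx":0,"wy":0,"wz":0,"x":0,"y":0,"z":-2,"claw":10},{"wx":0,"wy":0,"wz":0,"x":0,"y":0,"z":-3,"claw":10},{"wx":0,"wy":0,"wz":0,"x":0,"y":0,"z":-4,"claw":10},{"wx":0,"wy":0,"wz":0,"x":0,"y":0,"z":-5,"claw":10},{"wx":0,"wy":0,"wz":0,"x":0,"y":0,"z":-5,"claw":10}]'
```

```text
clock: 8.32
position: [0.4638, -0.2737, 0.1358]
tool_rot: [-2.277, -2.162, 0.0]
contact_force: [-1.2, 1.2, -3.1]
grip_width: 0.225
grasp_force: 30.0
clock: 8.82
position: [0.4635, -0.2732, 0.1305]
tool_rot: [-2.276, -2.162, 0.0]
contact_force: [-2.5, 2.2, -1.9]
grip_width: 0.227
grasp_force: 30.0
```

```bash
python3 -m pendant '[{"wx":0,"wy":0,"wz":0,"x":-0.5,"y":0.5,"z":-0.5,"claw":10},{"wx":0,"wy":0,"wz":0,"x":-1,"y":1,"z":-1,"claw":10},{"wx":0,"wy":0,"wz":0,"x":-1,"y":1,"z":-2,"claw":10},{"wx":0,"wy":0,"wz":0,"x":-1,"y":1,"z":-2,"claw":10}]'
python3 -m pendant '[{"wx":0,"wy":0,"wz":0,"x":0,"y":0,"z":-1,"claw":10},{"wx":0,"wy":0,"wz":0,"x":0,"y":0,"z":-2,"claw":10},{"wx":0,"wy":0,"wz":0,"x":0,"y":0,"z":-2,"claw":10}]'
```

```text
clock: 9.15
position: [0.4628, -0.2726, 0.1288]
tool_rot: [-2.277, -2.163, 0.0]
contact_force: [-2.9, 2.9, -2.3]
grip_width: 0.229
grasp_force: 30.0
clock: 9.4
position: [0.4631, -0.2728, 0.1271]
tool_rot: [-2.278, -2.163, 0.0]
contact_force: [-3.2, 2.8, -2.0]
grip_width: 0.228
grasp_force: 30.0
```

```bash
python3 -m pendant '[{"wx":0,"wy":0,"wz":0,"x":-0.7,"y":0.7,"z":0,"claw":10},{"wx":0,"wy":0,"wz":0,"x":-1.5,"y":1.5,"z":0,"claw":10},{"wx":0,"wy":0,"wz":0,"x":-1.5,"y":1.5,"z":0,"claw":10}]'
python3 -m pendant '[{"wx":0,"wy":0,"wz":0,"x":0,"y":0,"z":-1,"claw":10},{"wx":0,"wy":0,"wz":0,"x":0,"y":0,"z":-2,"claw":10},{"wx":0,"wy":0,"wz":0,"x":0,"y":0,"z":-2,"claw":10}]'
```

```text
clock: 9.65
position: [0.4621, -0.2719, 0.1275]
tool_rot: [2.277, 2.162, 0.0]
contact_force: [0.3, 0.8, -4.2]
grip_width: 0.226
grasp_force: 30.0
clock: 9.9
position: [0.4621, -0.2718, 0.1259]
tool_rot: [2.277, 2.163, 0.0]
contact_force: [-0.4, 1.3, -0.9]
grip_width: 0.227
grasp_force: 30.0
```

Centred now. Continuing down until contact.

```bash
python3 -m pendant '[{"wx":0,"wy":0,"wz":0,"x":0,"y":0.3,"z":-0.7,"claw":10},{"wx":0,"wy":0,"wz":0,"x":0,"y":0.3,"z":-0.7,"claw":10},{"wx":0,"wy":0,"wz":0,"x":0,"y":0.3,"z":-0.7,"claw":10}]'
python3 - <<'E'
from lid import *
s=snap('wrist','w6.png'); W=world(s); np.savez('w6.npz',W=W,img=s['img'])
hsv=cv2.cvtColor(s['img'],cv2.COLOR_RGB2HSV).astype(int); h,sa=hsv[...,0],hsv[...,1]
m=np.zeros(h.shape,bool); m[150:205,240:390]=1
red=m&((h<6)|(h>174))&(sa>150); P=W[red]; P=P[abs(P[:,2]-np.median(P[:,2]))<.006]; print(np.median(P,0), np.linalg.lstsq(np.c_[P[:,:2],np.ones(len(P))],P[:,2],rcond=None)[0])
c=s['img'][100:260,220:420]; cv2.imwrite('pics/c6.png',cv2.resize(cv2.cvtColor(c,cv2.COLOR_RGB2BGR),None,fx=3,fy=3))
E
```

```text
clock: 10.15
position: [0.4622, -0.2719, 0.1259]
tool_rot: [2.276, 2.162, -0.001]
contact_force: [-2.8, 1.5, 5.1]
grip_width: 0.224
grasp_force: 30.0
[ 0.46355583 -0.23883032  0.09316119] [ 0.00070985 -0.00294984  0.09212213]
```

The red top plate is at z=0.093 and level, with about 5 N of support, so both lids are home. Now I'll release and measure the collar.

```bash
python3 -m pendant '[{"wx":0,"wy":0,"wz":0,"x":0,"y":0,"z":0.5,"claw":94},{"wx":0,"wy":0,"wz":0,"x":0,"y":0,"z":0.5,"claw":94},{"wx":0,"wy":0,"wz":0,"x":0,"y":0,"z":0.5,"claw":94},{"wx":0,"wy":0,"wz":0,"x":0,"y":0,"z":0.5,"claw":94},{"wx":0,"wy":0,"wz":0,"x":0,"y":0,"z":0.5,"claw":94},{"wx":0,"wy":0,"wz":0,"x":0,"y":0,"z":0.5,"claw":94},{"wx":0,"wy":0,"wz":0,"x":0,"y":0,"z":0.5,"claw":94},{"wx":0,"wy":0,"wz":0,"x":0,"y":0,"z":0.5,"claw":94}]'
python3 -m pendant '[{"wx":0,"wy":0,"wz":0,"x":0,"y":-10,"z":30,"claw":94},{"wx":0,"wy":0,"wz":0,"x":0,"y":-30,"z":60,"claw":94},{"wx":0,"wy":0,"wz":0,"x":0,"y":-30,"z":80,"claw":94},{"wx":0,"wy":0,"wz":0,"x":0,"y":-30,"z":80,"claw":94},{"wx":0,"wy":0,"wz":0,"x":0,"y":-30,"z":80,"claw":94}]'
python3 - <<'E'
from lid import *
s=snap('wrist','w7.png'); W=world(s); np.savez('w7.npz',W=W,img=s['img'])
E
```

```text
clock: 10.87
position: [0.4617, -0.2711, 0.1251]
tool_rot: [2.278, 2.163, 0.0]
contact_force: [-0.6, 0.8, 0.2]
grip_width: 0.751
grasp_force: 0.0
clock: 11.28
position: [0.4621, -0.3016, 0.206]
tool_rot: [2.277, 2.162, 0.0]
contact_force: [0.2, 0.1, -0.2]
grip_width: 0.997
grasp_force: 0.0
```

View pics/w7.png

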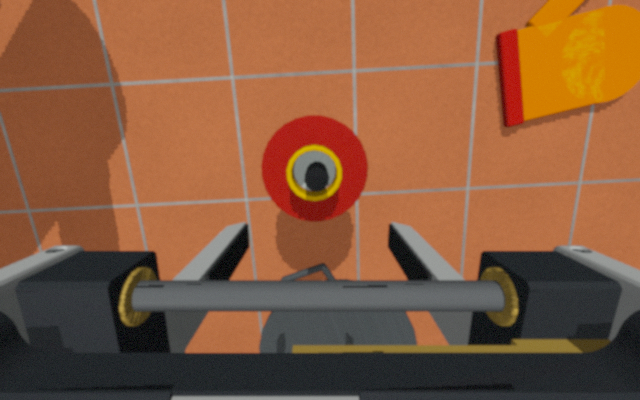

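The lids sit on the canister: red disc at (315,168), collar ring at (314,172), knob at (316,177).

```bash
python3 - <<'E'
from lid import *
d=np.load('w7.npz'); lid(d['W'],d['img'],316,177,.071)
P=d['W'][125:215,265:365].reshape(-1,3); P=P[abs(P[:,2]-.0932)<.004]; print(len(P),np.linalg.lstsq(np.c_[P[:,:2],np.ones(len(P))],P[:,2],rcond=None)[0])
E
```

```text
seed [ 0.4636 -0.2711  0.1453]
red 5962 mec [ 0.4615 -0.2723] 0.0555 mean [ 0.4617 -0.2682  0.0932] med [ 0.4622 -0.2638  0.0932] z [0.0918 0.0932 0.0947]
yel 1085 mec [ 0.4602 -0.2747] 0.0298 mean [ 0.461  -0.2742  0.1137] med [ 0.461  -0.2777  0.1166] z [0.093  0.1166 0.1185]
yeltop 845 mec [ 0.4615 -0.2721] 0.0269 mean [ 0.4615 -0.2722  0.1171] med [ 0.4619 -0.2728  0.1169] z [0.1132 0.1169 0.1187]
[ 0.4616 -0.2717  0.0241]
blk 479 mec [ 0.464  -0.2729] 0.0107 mean [ 0.4639 -0.272   0.1442] med [ 0.4639 -0.2719  0.145 ] z [0.1315 0.145  0.1466]
blktop 438 mec [ 0.4641 -0.273 ] 0.0107 mean [ 0.4638 -0.2727  0.1451] med [ 0.4639 -0.2726  0.1451] z [0.1435 0.1451 0.1466]
6075 [0.00109882 0.00043439 0.09260599]
```

```bash
python3 -m pendant '[{"wx":0,"wy":0,"wz":0,"x":-0.5,"y":20,"z":-5,"claw":94},{"wx":0,"wy":0,"wz":0,"x":-0.5,"y":29.5,"z":-30,"claw":94},{"wx":0,"wy":0,"wz":0,"x":-0.5,"y":29.5,"z":-60,"claw":94},{"wx":0,"wy":0,"wz":0,"x":-0.5,"y":29.5,"z":-85,"claw":94},{"wx":0,"wy":0,"wz":0,"x":-0.5,"y":29.5,"z":-98,"claw":94},{"wx":0,"wy":0,"wz":0,"x":-0.5,"y":29.5,"z":-105,"claw":94},{"wx":0,"wy":0,"wz":0,"x":-0.5,"y":29.5,"z":-108.5,"claw":94},{"wx":0,"wy":0,"wz":0,"x":-0.5,"y":29.5,"z":-108.5,"claw":94},{"wx":0,"wy":0,"wz":0,"x":-0.5,"y":29.5,"z":-108.5,"claw":94}]'
python3 -m pendant '[{"wx":0,"wy":0,"wz":0,"x":0,"y":0,"z":0,"claw":45},{"wx":0,"wy":0,"wz":0,"x":0,"y":0,"z":0,"claw":45},{"wx":0,"wy":0,"wz":0,"x":0,"y":0,"z":0,"claw":45},{"wx":0,"wy":0,"wz":0,"x":0,"y":0,"z":0,"claw":45},{"wx":0,"wy":0,"wz":0,"x":0,"y":0,"z":0,"claw":45},{"wx":0,"wy":0,"wz":0,"x":0,"y":0,"z":0,"claw":45},{"wx":0,"wy":0,"wz":0,"x":0,"y":0,"z":0,"claw":45},{"wx":0,"wy":0,"wz":0,"x":0,"y":0,"z":0,"claw":45},{"wx":0,"wy":0,"wz":0,"x":0,"y":0,"z":0,"claw":45}]' 20
```

```text
clock: 12.08
position: [0.4615, -0.2718, 0.0971]
tool_rot: [2.277, 2.163, 0.0]
contact_force: [-0.0, 0.2, 0.1]
grip_width: 1.0
grasp_force: 0.0
clock: 12.83
position: [0.4611, -0.2717, 0.0967]
tool_rot: [-2.278, -2.163, 0.0]
contact_force: [-1.1, -0.1, 2.1]
grip_width: 0.559
grasp_force: 20.0
```

```bash
python3 -m pendant '[{"wx":0,"wy":0,"wz":0,"x":1,"y":0,"z":0.5,"claw":45},{"wx":0,"wy":0,"wz":0,"x":2,"y":-0.7,"z":1,"claw":45},{"wx":0,"wy":0,"wz":0,"x":2,"y":-0.7,"z":3,"claw":45},{"wx":0,"wy":0,"wz":0,"x":2,"y":-0.7,"z":3,"claw":45}]' 25
python3 -m pendant '[{"wx":0,"wy":0,"wz":0,"x":0,"y":0,"z":3,"claw":45},{"wx":0,"wy":0,"wz":0,"x":0,"y":0,"z":6,"claw":45},{"wx":0,"wy":0,"wz":0,"x":0,"y":0,"z":10,"claw":45},{"wx":0,"wy":0,"wz":0,"x":0,"y":0,"z":15,"claw":45},{"wx":0,"wy":0,"wz":0,"x":0,"y":0,"z":20,"claw":45},{"wx":0,"wy":0,"wz":0,"x":0,"y":0,"z":30,"claw":45},{"wx":0,"wy":0,"wz":0,"x":0,"y":0,"z":40,"claw":45},{"wx":0,"wy":0,"wz":0,"x":0,"y":0,"z":50,"claw":45}]'
```

```text
clock: 13.17
position: [0.4634, -0.2724, 0.0998]
tool_rot: [2.278, 2.163, 0.0]
contact_force: [-0.4, 0.5, -1.2]
grip_width: 0.558
grasp_force: 25.0
clock: 13.83
position: [0.4634, -0.2725, 0.1511]
tool_rot: [2.277, 2.163, 0.0]
contact_force: [0.8, -0.6, -1.9]
grip_width: 0.555
grasp_force: 25.0
```

```bash
python3 -m pendant '[{"wx":0,"wy":0,"wz":0,"x":0,"y":0,"z":12,"claw":45},{"wx":0,"wy":0,"wz":0,"x":0,"y":0,"z":27,"claw":45},{"wx":0,"wy":0,"wz":0,"x":0,"y":0,"z":42,"claw":45},{"wx":0,"wy":0,"wz":0,"x":0,"y":0,"z":57,"claw":45},{"wx":0,"wy":0,"wz":0,"x":0,"y":0,"z":70,"claw":45},{"wx":0,"wy":0,"wz":0,"x":0,"y":0,"z":80,"claw":45},{"wx":0,"wy":0,"wz":0,"x":0,"y":0,"z":80,"claw":45},{"wx":0,"wy":0,"wz":0,"x":0,"y":0,"z":80,"claw":45},{"wx":0,"wy":0,"wz":0,"x":0,"y":0,"z":80,"claw":45}]'
python3 - <<'E'
from lid import *
w=snap('wrist','w8.png'); s=snap('side','s8.png')
W=world(w); P=W[100:230,200:440].reshape(-1,3); P=P[abs(P[:,2]-.227)<.012]; print(len(P),np.linalg.lstsq(np.c_[P[:,:2],np.ones(len(P))],P[:,2],rcond=None)[0],np.median(P,0))
S=world(s); q=(np.hypot(S[...,0]-.463,S[...,1]+.272)<.055)
hsv=cv2.cvtColor(s['img'],cv2.COLOR_RGB2HSV).astype(int)
b=q&(hsv[...,2]<70)&(S[...,2]>.11)&(S[...,2]<.16); rep('knob',S,b); rep('flange',S,q&(S[...,2]>.075)&(S[...,2]<.1))
a=cv2.imread('pics/s8.png')[80:210,290:430]; b=cv2.imread('pics/w8.png')[60:300,150:490]
cv2.imwrite('pics/c8.png',np.hstack([cv2.resize(a,(420,390),interpolation=cv2.INTER_CUBIC),cv2.resize(b,(380,390))]))
E
```

```text
clock: 14.58
position: [0.4628, -0.272, 0.2288]
tool_rot: [-2.277, -2.162, 0.0]
contact_force: [-0.4, 0.9, -3.0]
grip_width: 0.559
grasp_force: 25.0
8063 [-0.00209615 -0.03669894  0.21766416] [ 0.46669318 -0.24279414  0.22526391]
knob 37 mec [ 0.4586 -0.267 ] 0.0112 mean [ 0.4582 -0.2663  0.1318] med [ 0.4577 -0.2666  0.1327] z [0.1132 0.1327 0.1533]
flange 301 mec [ 0.46   -0.2707] 0.0528 mean [ 0.4563 -0.2666  0.0877] med [ 0.4527 -0.2633  0.0876] z [0.0777 0.0876 0.0967]
```

View pics/c8.png

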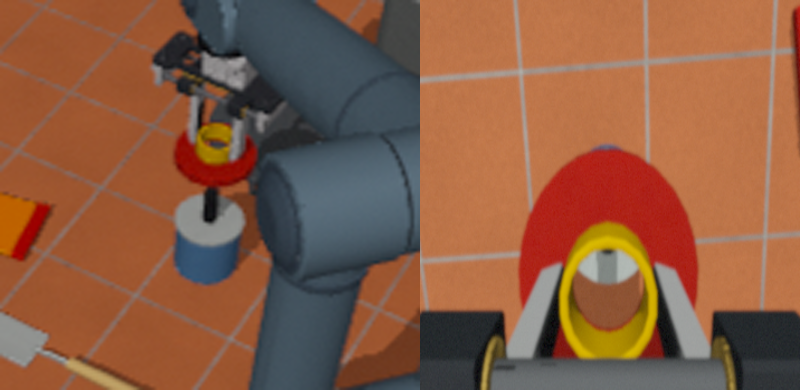

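The red lid is held level at (215,155) in the left panel, well clear of the knob. The inner lid sits flat on the canister at (210,220).

```bash
python3 -c "
from cell import env
print(env.sign_off())"
```

```text
the job is handed in; nothing more can be done
None
```

The job is handed in at about 15 s of robot time: both lids went fully home on the canister, and the red outer lid is held roughly level about 60 mm above the knob, with the inner lid still seated; no verdict was returned.

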